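# Load the staple strip into the bench stapler and close its rail

### The job

Load the loose staple strip, crown up, into the stapler's channel: push it back gently against the spring follower until its front end drops behind the step at the nose, let it lie flat on the channel floor with the follower pressing it against the step, and let go of it. Then slide the cover rail fully home over the strip, never forcing or slamming anything, and leave the other things on the bench alone.

Things in the scene. Friction and masses are not known exactly. Their poses are not given: they have to be found in the camera images.
- strip: Heavy-duty staple strip, bare steel, one rigid bar of inverted-U section: 12 wide (its x), 90 long (its y), 28 mm high (its z), 90 g, standing on its legs on the bench, closed crown up. The walls of the U are 3.5 mm thick; a grip of 40 to 60 N does no harm. Origin: centre of the underside. Either end may go first.
- magazine: Grey bench stapler, fixed: base plate 90 (x) by 320 mm (y, -148 to 172), top at z = 12. A steel channel open above runs along its y, nose at -y. It is clamped in slotted holes: it may sit up to 7 mm along y and 1.5 mm along x off its nominal place (x = 0), all y and x given for it are nominal. Driver head at y -146 to -100, 64 wide, top z = 51. Origin: underside, on the centre line.
- seat (a point): Nominal place of the loaded strip's origin: on the channel floor, magazine x 0, y -5, z 16 mm (z is exact), axes as the magazine's. Channel: 14 mm wide between upright walls up to z = 26, flaring out at 40 degrees as lead-ins up to z = 30 (21 mm wide inside, 26 outside), y -86 to 80. It has a step and a follower, see magazine_nose and magazine_rear.
- magazine_nose (a point): Nominal top edge of the step (magazine x 0, y -50, z 24 mm). From y = -86 to -50 the channel's bottom is a raised flat throat at z = 24; here it ends in an upright step 8 mm down to the floor. A strip slides back on the throat and drops once its front end is past the step; with the follower at its hard stop only 2.5 mm are to spare.
- magazine_rear (a point): Nominal top edge of the resting spring follower's face (magazine x 0, y 15, z 41 mm; does not move with it): a black block in the channel, 12.5 mm wide, flat upright face looking to -y, from floor to z = 41. It gives way to +y by 27.5 mm to a hard stop; its spring pushes back with 2 N at rest, rising 0.11 N per mm to 5 N. A loaded strip holds it 25 mm back.
- rail (a joint): Opening of the aluminium cover rail, m: 0 fully home (hard stop), 0.12 fully open. Slides along the magazine's y; pushing to -y closes it. About 4 N of friction (plus 8 N per m/s); it stays where it is left. An inverted U, 36 wide, 100 mm long, roof underside at magazine z = 46: clears a loaded strip by 2 mm, is blocked by one not fully down.
- tab_top (a point): Centre of the top of the rail's black push tab, an upright block 32 (x) by 12 (y) by 26 mm high, on the rail's roof (magazine z 50 to 76). Moves with the rail: magazine y = 20 mm when home, 140 fully open. The rail reaches from 72 mm before this point (to -y) to 28 mm behind it.
- tape_roll: Bystander: roll of tape lying flat, 90 mm across, 22 mm high; origin at the centre of its underside.
- screwdriver: Bystander: screwdriver lying on the bench.
- parts_box: Bystander: clear open parts box with four compartments, 110 by 160 by 35 mm; origin at the centre of its underside.
- flat_bar: Bystander: flat red perforated bar, 14 by 85 by 4 mm; origin at the centre of its underside.
Not all that is in view belongs to the job. Of the things shaped like the strip, the steel one is meant.

How it is judged (in metres and radians):
On the way:
1. the strip is loaded and let go while the rail is still open: flat on the channel floor between step and follower (z of strip in the frame of seat between -0.002 and 0.002 m and x of strip in the frame of seat between -0.0035 and 0.0035 m and y of strip in the frame of seat between -0.0095 and 0.0095 m and angle between strip's own z axis and vertical below 0.06 rad and angle between the y axis of strip and the y axis of magazine, either way round below 0.04 rad and value of joint rail above 0.07 m and contact force between the fingers and strip below 0.1 N), for 0.2 s.
At the end, for the whole second after the job is handed in: The strip lies crown up and at rest in the channel behind the step: within 2 mm of the floor, within 3.5 mm sideways and 9.5 mm lengthwise of the nominal seat, tilted less than 0.06 rad, aligned within 0.04 rad; the rail is within 3 mm of fully home (z of strip in the frame of seat between -0.002 and 0.002 m and x of strip in the frame of seat between -0.0035 and 0.0035 m and y of strip in the frame of seat between -0.0095 and 0.0095 m and angle between strip's own z axis and vertical below 0.06 rad and angle between the y axis of strip and the y axis of magazine, either way round below 0.04 rad and value of joint rail below 0.003 m and linear speed of strip below 0.01 m/s); the robot touches nothing.
It fails at once if the strip is forced: contacts between strip and stapler (follower and rail included) add up to more than 40 N (contact force between strip and magazine above 40 N).
It fails at once if the rail or stapler is pushed by the robot with more than 30 N (contact force between any of the fingers, the arm and magazine above 30 N).
It fails at once if a bystander (tape roll, screwdriver, parts box, flat bar) is moved more than 20 mm (distance of any of tape_roll, screwdriver, parts_box, flat_bar from where it was at the start of the episode above 0.02 m).
It also fails if it takes over 69 s, if anything falls off the work surface, if the arm or the gripper's body presses on something with over 40 N, if the wrist force passes 120 N, or if a joint passes its speed limit or range.

### The arm

A 7-joint arm with a two-finger parallel gripper is mounted at the origin on the work surface. World frame = base frame: x ahead of the robot, y to its left, z up, the work surface at z = 0. Lengths are in mm, angles in rad, forces in N, time in s.
With the tool pointing down it reaches from about 350 to 900 mm from the base axis. Payload 7.2 kg.
Tool frame: the origin (TCP) lies midway between the tips of the shut fingers; the grasp point (between the pads) lies 19 mm behind it; x points along the fingers, y is the direction in which the jaws open and shut, and the axes are right-handed (so a half turn about x gives the same grasp; the last joint's range is limited). The gripper opens to 85 mm and grips with 20 to 120 N. Pads are 22 mm wide; open, the fingers measure 114 mm over their backs; the gripper's body (76 mm by 85 mm) begins 54 mm behind the grasp point. The pads swing forward as they close: fully open they stand 13 mm farther back than shut.
Start: joints at [-1.321, 0.411, -0.013, 1.596, 0.006, 1.134, -0.082], TCP at [195.308, 593.703, 231.297] pointing down, gripper open.
Joint ranges: [-2.95, 2.95], [-0.29, 1.99], [-1.47, 1.44], [0.14, 2.54], [-1.03, 4.17], [0.13, 1.85], [-2.86, 2.86]. Speed limits (rad/s): [2.39, 2.39, 3.01, 3.01, 3.14, 3.14, 3.14].

### API

Orientations are given as a 3x3 rotation matrix whose columns are the frame's x, y, z axes.
In Python, from rig import * gives the robot as it stands.
- The arm moves only by the tool apply_moves, never from a script. Its argument "motion" is text: rows parted by semicolons, each of 5 numbers parted by spaces: the closure, from -1 (fully open) to 1 (shut), then the shift along the tool's x, y, z in cm, then the turn about the tool's x in degrees. A call has 1 to 8 rows; each row is the pose to reach, as a shift and turn from the pose measured when the call began, along the tool's axes at that moment; what a row does not reach only later rows make up. A row lasts 1/10 s, in which the tool goes at most 50 mm and 8.59 degrees, less where a joint would pass 70% of its speed; a pose out of reach is approached as far as the arm can. A call with a gripper value outside its range is refused whole. The fingers move at their own pace and stop on an object; "grip_force" is the grip in N (left out, the last holds). Time passes only in rows, so rows that repeat a pose let the fingers close. It gives the time, the measured TCP pose, the force and the opening at its end, in the units of the state.
- observe(): the state, without advancing time (a new reading comes with each control period).
- snapshot(name): name is "scene" or "top" or "wrist"; returns (picture, depth): 384x512x3 uint8, red, green, blue; 384x512 float32, mm along the optical axis (not along the pixel's ray), 0 where there is no reading.
- calibration(name): a dict with "fx", "fy", "cx", "cy" (pixels), "R" (3x3) and "t" (3): a world point X has camera coordinates R X + t. Camera axes: x right, y down, z forward; pixel columns grow to the right and rows downward; lengths in mm; the calibration is good to about 2 mm. A picture is of the moment at which its call begins: read the wrist's pose just before it. calibration takes no time and is no camera call; for the wrist camera it gives the pose at the moment of the call.
- job_done(): hands the job in, once; it reports no verdict.
The state is a dict: "t": time; "joints": joint angles; "qvel": joint speeds; "joint_torque": joint torques, N m; "ee_pos": TCP position; "tcp_rot": TCP orientation; "wrist_force": force on the tool from outside, world axes, zero at the start; "ft_torque": the same for the moment, N m; "gripper_width": finger opening in mm.
Only numpy, scipy, OpenCV 4.12 (cv2) and the standard library are available. Lean on these libraries where they do the work, as an engineer would, in place of code of your own. Each camera call takes 0.05 s, during which the arm holds its last target.

## Working session

There is one attempt and no reset: what is moved stays moved. The work goes in short steps, Python scripts to look and compute and a tool call to move; the robot and the scene stay as the last step left them, time stands still between calls to the robot, and variables do not carry over. Pictures are saved under pics/ and viewed, and the job is handed in when it is done.

Besides the shell and the picture viewer there is one more tool, called after ">>>" as a command line: name --argument value ..., lists and objects as JSON in quotes. apply_moves: Moves the arm, as the interface text tells. Its arguments: {"type":"object","properties":{"motion":{"type":"string"},"grip_force":{"type":"number"}},"required":["motion"]}

```bash
ls; mkdir -p pics
python3 - <<'E'
from rig import *
import cv2,numpy as np
for n in ["scene","top"]:
    p,d=snapshot(n); c=calibration(n)
    cv2.imwrite(f"pics/{n}0.png",p[:,:,::-1]); np.savez(f"{n}0.npz",p=p,d=d,**c)
    print(n,c)
print(observe())
E
```

```text
pics
scene {'fx': 360.4136147037519, 'fy': 360.4136147037519, 'cx': 260.87389482226695, 'cy': 190.05125686595218, 'R': array([[-0.29925297,  0.95407673,  0.01361081],
       [ 0.59429614,  0.19752713, -0.77961217],
       [-0.74649834, -0.22521241, -0.62611469]]), 't': array([ 285.75050454, -265.02105721, 1440.03300091])}
top {'fx': 401.9655368524949, 'fy': 401.9655368524949, 'cx': 252.76759337232235, 'cy': 194.57648178411657, 'R': array([[-0.07996804, -0.99679149,  0.00344102],
       [-0.97230075,  0.07724172, -0.2206014 ],
       [ 0.21962781, -0.02098677, -0.97535798]]), 't': array([-62.04724597, 599.04444709, 908.58026149])}
{'t': 0.1, 'joints': array([-1.32119767,  0.41185164, -0.01270852,  1.59693371,  0.00558768,
        1.13428217, -0.08221094]), 'qvel': array([ 0.00046678, -0.0028494 , -0.00055632, -0.00153691,  0.00075233,
        0.00015054,  0.00077631]), 'joint_torque': array([ 2.26480224e-03, -6.01830339e+01,  6.84124846e-01, -3.00088906e+01,
        1.41087695e-02,  6.39152204e-03,  5.56407059e-06]), 'ee_pos': array([195.19688559, 593.28631187, 230.52830813]), 'tcp_rot': array([[-3.62047057e-04,  3.12471466e-01,  9.49927077e-01],
       [-1.39314760e-03,  9.49926060e-01, -3.12471662e-01],
       [-9.99998964e-01, -1.43651807e-03,  9.14009363e-05]]), 'wrist_force': array([-1.0169138 , -0.32326811,  0.32921023]), 'ft_torque': array([ 0.01963604,  0.00596552, -0.0082038 ]), 'gripper_width': 85.31858811659468}
```

View pics/scene0.png

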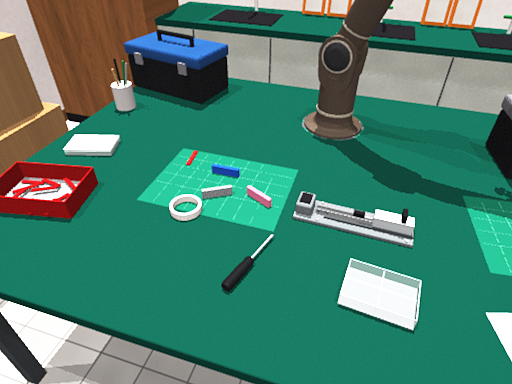

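View pics/top0.png

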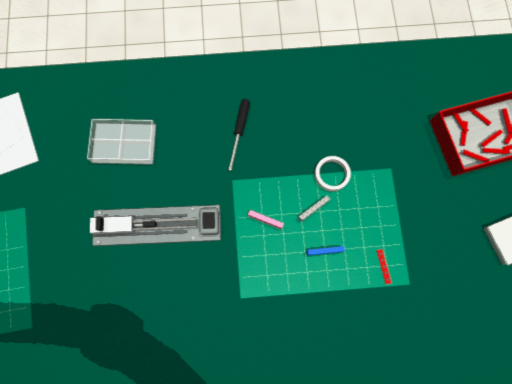

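```bash
cat > h.py <<'E'
import numpy as np,cv2
def load(n):
    f=np.load(n); return {k:f[k] for k in f}
def pts(f):
    d=f['d'];v,u=np.mgrid[:d.shape[0],:d.shape[1]]
    P=np.stack([(u-f['cx'])/f['fx']*d,(v-f['cy'])/f['fy']*d,d],-1)
    return (P-f['t'])@f['R']
def ray(f,u,v,z):
    w=f['R'].T@np.array([(u-f['cx'])/f['fx'],(v-f['cy'])/f['fy'],1.]); o=-f['R'].T@f['t']
    return o+w*(z-o[2])/w[2]
def proj(f,X):
    c=f['R']@np.asarray(X,float)+f['t']; return f['fx']*c[0]/c[2]+f['cx'],f['fy']*c[1]/c[2]+f['cy']
E
python3 - <<'E'
from h import *
f=load('top0.npz');P=pts(f);p=f['p']
cv2.imwrite('pics/c1.png',cv2.resize(p[190:260,80:230,::-1],None,fx=5,fy=5,interpolation=cv2.INTER_CUBIC))
cv2.imwrite('pics/c2.png',cv2.resize(p[150:260,230:360,::-1],None,fx=5,fy=5,interpolation=cv2.INTER_CUBIC))
print(P[270,150],P[230,400])
hsv=cv2.cvtColor(p,cv2.COLOR_RGB2HSV)
m=(hsv[...,1]<60)&(P[...,2]>15)
n,l,s,c=cv2.connectedComponentsWithStats(m.astype(np.uint8))
for i in range(1,n):
    if s[i,4]>50:
        q=P[l==i]; print(s[i],c[i],q.mean(0).round(1),np.percentile(q,[2,50,98],axis=0).round(1).tolist())
for r in (222,224): print([(u,P[r,u].round(0).astype(int).tolist()) for u in range(90,222,6)])
E
```

```text
[435.67606664 159.74042291  -0.88980831] [ 484.81006463 -476.37448951    3.96200166]
[234 100  15  49 281] [241.20640569 118.9252669 ] [806.2 -96.3  30.9] [[737.5, -117.1, 16.4], [810.5, -96.8, 24.4], [860.7, -74.4, 29.4]]
[ 87 119  67  44 965] [120.64455959 140.35544041] [769.1 218.2  36.8] [[712.3, 137.7, 15.5], [773.1, 220.7, 28.7], [832.9, 301.8, 38.7]]
[315 156  35  34 378] [332.24603175 172.58201058] [ 642.1 -317.4   29.7] [[601.4, -361.2, 15.9], [643.9, -318.9, 21.9], [686.9, -276.1, 26.3]]
[299 196  30  25 179] [313.68715084 207.67039106] [ 553.1 -257.9   39.1] [[529.2, -296.7, 17.0], [554.8, -258.8, 28.6], [580.3, -222.0, 33.4]]
[197 206  23  31 537] [208.58100559 220.98882682] [539.4   2.8  47.4] [[509.6, -19.3, 15.6], [539.6, 2.9, 47.5], [573.1, 26.5, 54.4]]
[  90  211  107   29 1783] [138.56814358 224.62310712] [544.8 173.9  42. ] [[522.2, 41.2, 15.3], [545.3, 186.0, 29.7], [571.3, 286.5, 77.7]]
[486 217  26  48 752] [502.3125    238.1768617] [ 442.  -714.6   30.7] [[383.6, -746.4, 16.4], [445.7, -718.7, 24.6], [486.8, -690.5, 28.7]]
[(90, [559, 289, 52]), (96, [553, 265,
[... 256 characters left out ...]
]), (168, [550, 108, 14]), (174, [549, 93, 15]), (180, [548, 78, 16]), (186, [545, 61, 27]), (192, [544, 47, 23]), (198, [545, 33, 11]), (204, [537, 14, 53]), (210, [535, -1, 54]), (216, [535, -15, 49])]
[(90, [554, 289, 53]), (96, [548, 265, 78]), (102, [550, 256, 64]), (108, [551, 246, 52]), (114, [550, 232, 49]), (120, [548, 216, 55]), (126, [548, 203, 49]), (132, [552, 198, 16]), (138, [549, 179, 29]), (144, [545, 161, 44]), (150, [544, 146, 43]), (156, [547, 137, 21]), (162, [546, 123, 18]), (168, [545, 108, 15]), (174, [543, 92, 20]), (180, [543, 78, 15]), (186, [540, 61, 26]), (192, [538, 46, 27]), (198, [539, 33, 15]), (204, [532, 14, 53]), (210, [531, 0, 50]), (216, [531, -14, 43])]
```

View pics/c1.png

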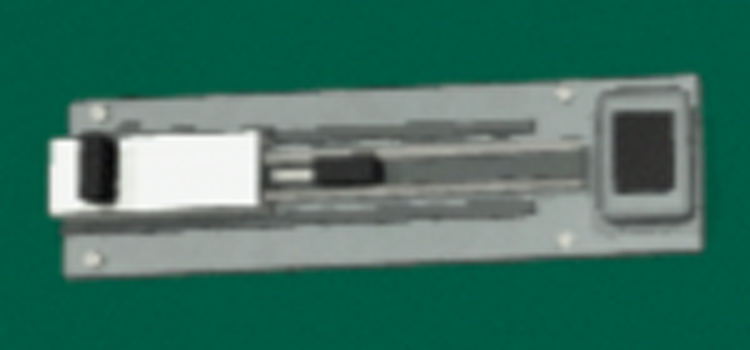

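View pics/c2.png

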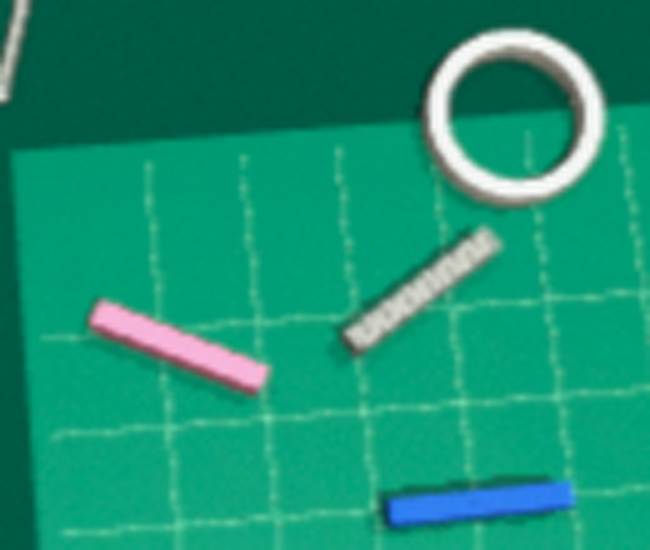

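Run:
```python
from h import *
f=load('top0.npz')
def r(cx,cy,z,o=(80,190)): return ray(f,o[0]+cx/5-.4,o[1]+cy/5-.4,z).round(1)[:2]
C=[r(*a,12) for a in [(72,103),(697,75),(703,250),(65,278)]]
for c in C: print(c)
d=(C[0]+C[3]-C[1]-C[2])/2; print('len',np.linalg.norm(d),'width',np.linalg.norm(C[1]-C[2]),'yaw',np.degrees(np.arctan2(d[1],d[0]))-90, 'centre',sum(C)/4)
print('tab',r(95,165,76),'follower front top',r(383,170,41),'throat front/head', r(585,170,30),'rail front',r(260,165,50))
hsv=cv2.cvtColor(f['p'],cv2.COLOR_RGB2HSV)
# strip crown
q=[r(*a,28,(230,150)) for a in [(487,227),(500,243),(360,355),(343,335)]]
print(q, sum(q)/4)
```

```text
[596.  294.8]
[585.3 -22.7]
[495.9 -20.2]
[507.2 297.7]
len 317.890374185819 width 89.43494842621645 yaw -1.9830088255425977 centre [546.1 137.4]
tab [551.3 259.4] follower front top [544.1 131.7] throat front/head [538.   34.4] rail front [549.8 189.1]
[array([ 585. , -297.3]), array([ 576.3, -302.9]), array([ 525.1, -226.3]), array([ 535.8, -218.9])] [ 555.55 -261.35]
```

>>> apply_moves --motion "-1 -1 -4 5 8; -1 -2 -8 10 16; -1 -3 -12 15 24; -1 -4 -16 19 32; -1 -5 -20 23 40; -1 -5 -24 27 48; -1 -5 -28 31 56; -1 -5 -30 35 64"

```text
t: 0.9
ee_pos: [397.6, 250.9, 279.3]
tcp_rot: [[-0.001, 0.991, 0.13], [-0.001, 0.13, -0.991], [-1.0, -0.001, 0.001]]
wrist_force: [0.9, 0.4, 0.1]
gripper_width: 85.1
```

```bash
cat > snap.py <<'E'
import sys
from rig import *
from h import *
s=observe();c=calibration("wrist");p,d=snapshot("wrist");n=sys.argv[1]
cv2.imwrite(f"pics/{n}.png",p[:,:,::-1]);np.savez(f"{n}.npz",p=p,d=d,ee=s['ee_pos'],rot=s['tcp_rot'],**c)
print(s['t'],s['ee_pos'],s['tcp_rot'][:,1],s['wrist_force'],s['joints'].round(2)); print('cam',-c['R'].T@c['t'],c['R'])
E
python3 snap.py w1
```

```text
0.9 [397.55917483 250.90219292 279.29272727] [ 9.91485991e-01  1.30211835e-01 -6.38414669e-04] [0.88041872 0.43238071 0.10182063] [-0.98  0.09  0.34  1.91 -0.03  1.15 -0.49]
cam [388.63627572 320.52736483 422.72149169] [[ 9.91439550e-01  1.30563506e-01 -8.88341004e-04]
 [ 1.25753843e-01 -9.53042752e-01  2.75491348e-01]
 [ 3.51224895e-02 -2.73244731e-01 -9.61303140e-01]]
```

View pics/w1.png

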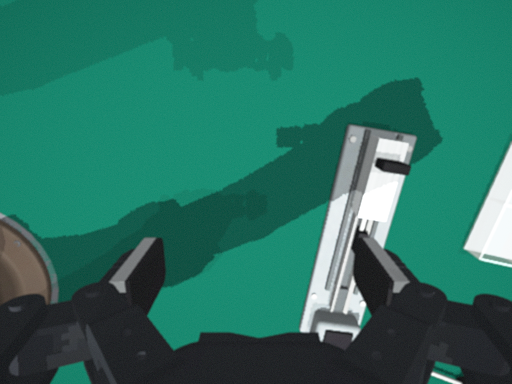

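>>> apply_moves --motion "-1 0 3 4.5 5; -1 0 6 9 9.5; -1 0 9 13.5 9.5; -1 0 12 18 9.5; -1 0 12.3 19.9 9.5; -1 0 12.3 19.9 9.5; -1 0 12.3 19.9 9.5"

```text
t: 1.65
ee_pos: [547.3, 58.4, 280.2]
tcp_rot: [[0.001, 0.998, -0.055], [-0.004, -0.055, -0.998], [-1.0, 0.001, 0.004]]
wrist_force: [-0.2, 0.7, 0.6]
gripper_width: 85.3
```

```bash
python3 snap.py w2
```

```text
1.65 [547.26643324  58.4176728  280.20212003] [ 0.99847627 -0.05516563  0.00137738] [-0.19070985  0.73081651  0.60335365] [-0.64  0.26  0.55  1.74 -0.14  1.18 -0.11]
cam [551.05277476 128.99583813 423.41821098] [[ 0.99849576 -0.05481914  0.00104268]
 [-0.05293874 -0.95894632  0.27860266]
 [-0.01427289 -0.27823878 -0.96040589]]
```

View pics/w2.png

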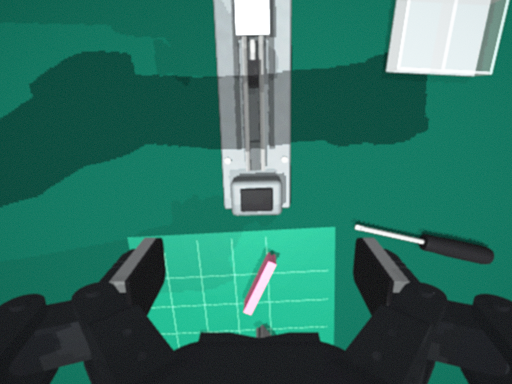

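Run:
```python
from h import *
f=load('w2.npz')
cv2.imwrite('pics/c3.png',cv2.resize(f['p'][0:220,200:310,::-1],None,fx=5,fy=5,interpolation=cv2.INTER_CUBIC)[:550])
cv2.imwrite('pics/c4.png',cv2.resize(f['p'][110:220,200:310,::-1],None,fx=5,fy=5,interpolation=cv2.INTER_CUBIC))
```

```text
(no output)
```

View pics/c3.png

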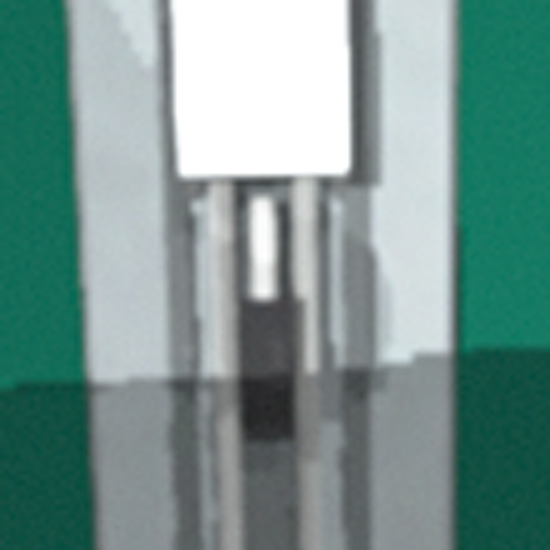

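View pics/c4.png

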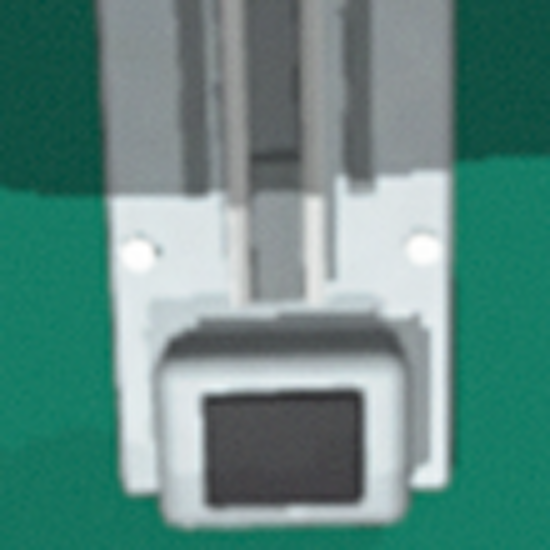

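Run:
```python
from h import *
f=load('w2.npz')
def r(cx,cy,z,o=(200,0)): return ray(f,o[0]+cx/5-.4,o[1]+cy/5-.4,z).round(1)[:2]
o4=(200,110)
print('step',r(276,157,24,o4)); 
print('chan front L/R',r(238,304,30,o4),r(315,300,30,o4))
for y in (40,180): print('chan inner edges z30',y,r(246 if y==40 else 247,y,26,o4),r(302 if y==40 else 304,y,26,o4))
print('outer z30',r(222,40,30,o4),r(326,40,30,o4), r(230,250,30,o4),r(327,250,30,o4))
print('outer z30 upper',r(210,220,30),r(320,220,30))
print('follower face z41',r(268,440,41),'z16',r(268,440,16),'sides',r(242,420,41),r(294,420,41))
print('rail front edge z50',r(178,178,50),r(350,178,50),r(178,178,46))
print('base nose',r(122,495,12,o4),r(448,490,12,o4)); print('base sides',r(90,400,12),r(455,400,12))
print('head dark', [r(*a,51,o4) for a in [(203,392),(362,390),(362,497),(205,505)]])
P=pts(f); print('depth head',np.median(P[185:210,245:268],axis=(0,1)), 'bench',np.median(P[100:140,100:180],axis=(0,1)))
```

```text
step [543.2  72.1]
chan front L/R [531.5  36.3] [551.1  36.3]
chan inner edges z30 40 [537.6 101.4] [551.3 100.6]
chan inner edges z30 180 [535.6  67.1] [549.9  66.3]
outer z30 [531.9 102. ] [557.  100.6] [530.4  50.3] [554.7  49. ]
outer z30 upper [534.8 184.5] [559.8 183.1]
follower face z41 [545.3 135.8] z16 [544.9 136.3] sides [539.6 140.5] [551.5 139.8]
rail front edge z50 [529.3 190.3] [566.2 188.3] [529.1 191. ]
base nose [495.3 -19.9] [584.7 -23.4]
base sides [501.8 148.1] [591.2 143.2]
head dark [array([522.6,  19.8]), array([561.3,  18.1]), array([560.1,  -9.6]), array([521. ,  -9.5])]
depth head [541.1839302    7.27092194  51.50114716] bench [394.66884472 105.15079378   0.76001048]
```

>>> apply_moves --motion "-1 0 0.4 4.5 -6; -1 0.5 0.8 9 -12; -1 1 1.2 13.5 -18; -1 1.5 1.6 18 -24; -1 2 2 22.5 -30; -1 3 2.3 27 -36; -1 3 2.5 31 -36; -1 3 2.5 31.8 -36"

```text
t: 2.5
ee_pos: [553.9, -262.6, 251.0]
tcp_rot: [[0.0, 0.841, 0.541], [-0.005, 0.541, -0.841], [-1.0, -0.003, 0.004]]
wrist_force: [0.4, -0.1, 0.7]
gripper_width: 85.5
```

```bash
python3 snap.py w3
```

```text
2.5 [ 553.89416133 -262.60451753  251.03336052] [ 0.84083155  0.54129039 -0.00264727] [ 0.44083964 -0.10783633  0.71019394] [-0.04  0.4   0.55  1.63 -0.22  1.17  1.13]
cam [ 516.16030969 -202.91865486  394.25148411] [[ 0.84061869  0.54162146 -0.00253136]
 [ 0.520718   -0.80687196  0.27894517]
 [ 0.1490402  -0.23580465 -0.96030369]]
```

View pics/w3.png

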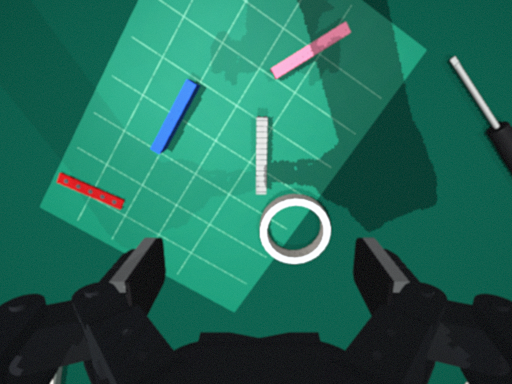

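Run:
```python
from h import *
f=load('w3.npz');p=f['p'];x0,y0,x1,y1=235,100,345,275
cv2.imwrite('pics/c5.png',cv2.resize(p[105:205,230:300,::-1],None,fx=6,fy=6,interpolation=cv2.INTER_CUBIC))
hsv=cv2.cvtColor(p,cv2.COLOR_RGB2HSV)
m=((hsv[...,1]<70)).astype(np.uint8); m[:100]=0;m[240:]=0
n,l,s,c=cv2.connectedComponentsWithStats(m)
for i in range(1,n):
    if s[i,4]>100: 
        pp=np.argwhere(l==i)[:,::-1].astype(np.float32); R=cv2.minAreaRect(pp);print(s[i],c[i],R)
        z=28 if s[i,2]<30 else 22
        b=cv2.boxPoints(R);W=np.array([ray(f,*q,z)[:2] for q in b]);print(W.round(1),W.mean(0))
        e=[np.linalg.norm(W[k]-W[(k+1)%4]).round(1) for k in range(4)]; k=int(np.argmax(e));d=W[(k+1)%4]-W[k];print(e,np.degrees(np.arctan2(d[1],d[0])))
```

```text
[475 100  37  72 881] [498.59023837 133.36549376] ((499.7485046386719, 131.41000366210938), (79.37791442871094, 22.779359817504883), 58.78159713745117)
[[ 721.1  -83.8]
 [ 730.5  -62.5]
 [ 826.2  -92.6]
 [ 817.3 -115.5]] [773.76545863 -88.6020228 ]
[np.float64(23.2), np.float64(100.3), np.float64(24.5), np.float64(101.3)] 161.7602007216287
[256 116  12  79 885] [261.2180791  154.23276836] ((261.5, 155.0), (78.0, 11.0), 90.0)
[[ 525.9 -225.7]
 [ 536.3 -219. ]
 [ 586.7 -296.1]
 [ 575.5 -303.3]] [ 556.09387831 -261.02608113]
[np.float64(12.4), np.float64(92.0), np.float64(13.3), np.float64(92.0)] -56.79988037777969
[ 259  194   73   46 1278] [295.35054773 213.84428795] ((295.0, 216.5), (45.0, 72.0), 90.0)
[[ 579.6 -302.9]
 [ 653.7 -255.1]
 [ 689.5 -303.7]
 [ 612.3 -353.6]] [ 633.76851575 -303.83033463]
[np.float64(88.2), np.float64(60.4), np.float64(92.0), np.float64(60.3)] -147.1361544846873
```

View pics/c5.png

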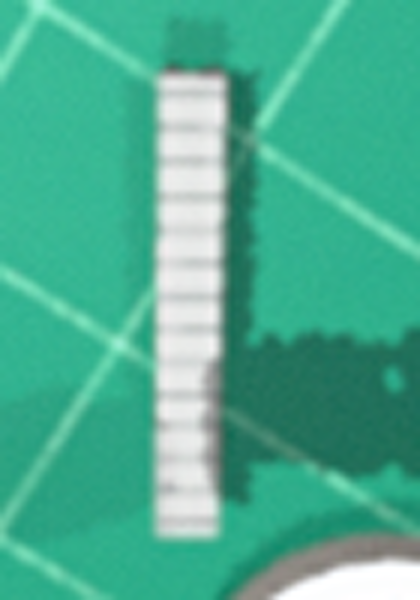

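>>> apply_moves --motion "-1 5 0.3 0 0; -1 10 0.3 0 0; -1 14 0.3 0 0; -1 18 0.3 0 0; -1 20 0.3 0 0; -1 20 0.3 0 0"

```text
t: 3.15
ee_pos: [555.7, -256.3, 48.0]
tcp_rot: [[-0.005, 0.839, 0.545], [-0.001, 0.545, -0.839], [-1.0, -0.005, -0.002]]
wrist_force: [-0.4, 0.7, 0.3]
gripper_width: 85.3
```

```bash
python3 snap.py w4
python3 - <<'E'
from h import *
f=load('w3.npz')
a=ray(f,261.6,116.6,28);b=ray(f,260.75,194.1,28);print(a,b,(a+b)/2,np.degrees(np.arctan2(*(b-a)[1::-1])))
E
```

```text
3.15 [ 555.74612458 -256.26228338   47.95529707] [ 0.83854065  0.54481982 -0.0045761 ] [-0.38458126  0.66838442  0.34085699] [ 0.04  0.63  0.44  1.81 -0.36  0.79  1.24]
cam [ 518.47605704 -197.33122496  191.56899318] [[ 0.83836179  0.54509566 -0.00449857]
 [ 0.52545573 -0.80590413  0.27279078]
 [ 0.14507166 -0.23106117 -0.96206286]]
[ 531.53364911 -222.88951641   28.        ] [ 580.4175675  -300.25272617   28.        ] [ 555.9756083  -261.57112129   28.        ] -57.712210296274556
```

View pics/w4.png

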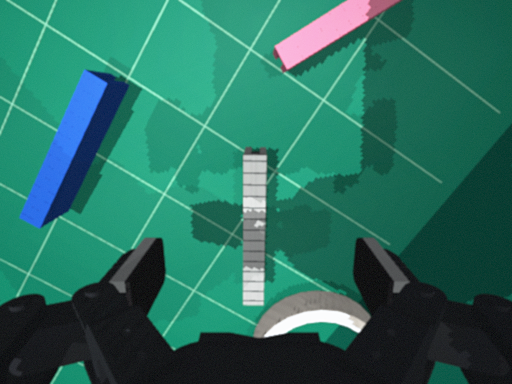

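Run:
```python
from h import *
f=load('w4.npz')
a=ray(f,254.7,154,28);b=ray(f,253.3,305,28);c=(a+b)/2
d=c-f['ee'];print(a,b,c,np.linalg.norm(a-b),np.degrees(np.arctan2(*(b-a)[1::-1])),'tool',f['rot'].T@np.r_[d[:2],16-f['ee'][2]], np.degrees(np.arctan2(f['rot'][1,1],f['rot'][0,1])))
from rig import *
s=observe();print(s['ee_pos'],s['qvel'].round(3))
```

```text
[ 531.92529632 -223.36738051   28.        ] [ 580.58941625 -300.34703495   28.        ] [ 556.25735628 -261.85720773   28.        ] 91.07175064902009 -57.70021137392343 tool [31.9567415  -2.4733065   5.03537237] 33.01274117799716
[ 556.88610787 -257.54984104   50.11826269] [ 0.003 -0.041  0.03  -0.033  0.009  0.013  0.   ]
```

>>> apply_moves --motion "-1 1.5 -0.2 0.3 0.7; -1 3 -0.2 0.4 0.7; -1 3.4 -0.2 0.4 0.7; -1 3.4 -0.2 0.4 0.7; -1 3.4 -0.2 0.4 0.7"

```text
t: 3.7
ee_pos: [557.5, -262.3, 16.5]
tcp_rot: [[-0.002, 0.846, 0.534], [-0.002, 0.534, -0.846], [-1.0, -0.003, 0.001]]
wrist_force: [0.1, 0.9, 0.4]
gripper_width: 85.1
```

>>> apply_moves --motion "0 0 0 0 0; 0.5 0 0 0 0; 0.7 0 0 0 0; 1 0 0 0 0; 1 0 0 0 0; 1 0 0 0 0; 1 0 0 0 0; 1 0 0 0 0" --grip_force 50

```text
t: 4.5
ee_pos: [557.5, -262.3, 16.6]
tcp_rot: [[-0.002, 0.846, 0.534], [-0.002, 0.534, -0.846], [-1.0, -0.003, 0.001]]
wrist_force: [-1.6, 0.1, 3.1]
gripper_width: 10.5
```

```bash
python3 snap.py w5
```

```text
4.5 [ 557.53085842 -262.29956567   16.64059358] [ 0.8455846   0.53383541 -0.00253748] [-1.59821297  0.1068678   3.12290419] [ 0.06  0.68  0.42  1.81 -0.39  0.73  1.26]
cam [ 520.51810108 -202.67004719  160.0346195 ] [[ 0.84542629  0.53408631 -0.00248992]
 [ 0.51393847 -0.81224722  0.27590163]
 [ 0.14533285 -0.23453416 -0.96118265]]
```

View pics/w5.png

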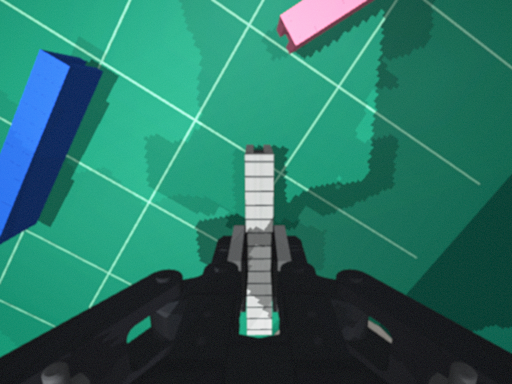

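```bash
cat > ends.py <<'E'
import sys
from h import *
# usage: ends.py file u1 v1 u2 v2 zcrown
f=load(sys.argv[1]);u1,v1,u2,v2,z=map(float,sys.argv[2:])
a=ray(f,u1,v1,z);b=ray(f,u2,v2,z)
for q in(a,b):print(q.round(1),'tool',(f['rot'].T@(q-f['ee'])).round(1))
print(np.linalg.norm(a-b))
E
python3 ends.py w5.npz 259 153 259 335 28
```

```text
[ 532.9 -222.7   28. ] tool [-11.4   0.2 -46.6]
[ 581.8 -300.1   28. ] tool [-11.3   0.3  44.9]
91.54522936905568
```

>>> apply_moves --motion "1 -2 0 0 0; 1 -5 0 0 0; 1 -8 0 0 0; 1 -10 0 0 0; 1 -10 0 0 0; 1 -10 0 0 0"

```text
t: 5.15
ee_pos: [557.6, -261.8, 116.2]
tcp_rot: [[-0.001, 0.846, 0.534], [-0.002, 0.534, -0.846], [-1.0, -0.002, 0.001]]
wrist_force: [-0.4, 0.9, -1.1]
gripper_width: 10.7
```

```bash
python3 snap.py w6
```

```text
5.15 [ 557.5513653  -261.81238598  116.2070407 ] [ 0.84552355  0.53393286 -0.00237107] [-0.4313069   0.89157469 -1.07422763] [ 0.01  0.55  0.49  1.76 -0.31  0.91  1.2 ]
cam [ 520.56526411 -202.15969305  259.6146751 ] [[ 0.84528226  0.53431515 -0.00228608]
 [ 0.51413471 -0.81217719  0.2757421 ]
 [ 0.14547648 -0.23425526 -0.96122894]]
```

View pics/w6.png

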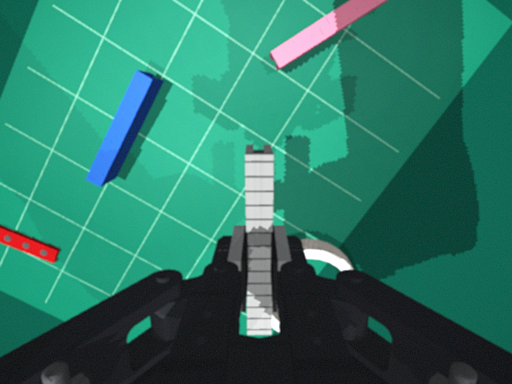

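>>> apply_moves --motion "1 0 1.5 -2.6 3; 1 0 4 -6.9 8; 1 0 6.5 -11.3 13; 1 0 9 -15.6 18; 1 0 11.5 -20 23; 1 0 14 -24.3 28; 1 0 16 -27.7 33; 1 0 17.2 -29.9 34.3"

```text
t: 6.0
ee_pos: [541.4, 87.2, 113.2]
tcp_rot: [[-0.006, 0.999, -0.034], [-0.002, -0.034, -0.999], [-1.0, -0.006, 0.002]]
wrist_force: [0.5, -1.5, -0.8]
gripper_width: 10.8
```

>>> apply_moves --motion "1 0 0 0 0; 1 0 0 0 0; 1 0 0 0 0"

```text
t: 6.3
ee_pos: [541.1, 85.6, 112.5]
tcp_rot: [[-0.007, 0.999, -0.035], [-0.003, -0.035, -0.999], [-1.0, -0.006, 0.003]]
wrist_force: [-0.0, 0.6, -1.1]
gripper_width: 10.5
```

```bash
python3 snap.py w7
```

```text
6.3 [541.08579772  85.60305286 112.52058444] [ 0.9993526  -0.03538579 -0.00649748] [-0.04165246  0.55473331 -1.09256412] [-0.73  0.48  0.64  1.93 -0.37  0.85  0.07]
cam [544.59578951 156.11353116 255.74734216] [[ 0.99936218 -0.03504657 -0.00685381]
 [-0.0317598  -0.96002571  0.27810422]
 [-0.01632644 -0.27770917 -0.96052645]]
```

View pics/w7.png

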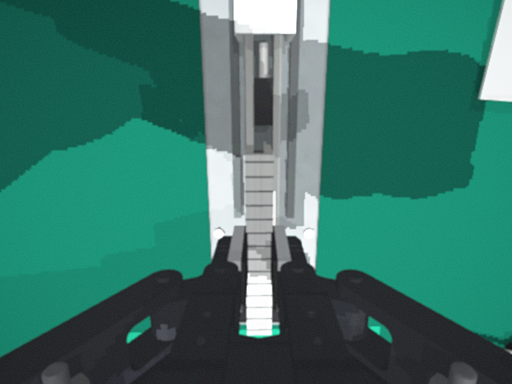

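Run:
```python
from h import *
f=load('w7.npz')
cv2.imwrite('pics/c6.png',cv2.resize(f['p'][30:170,210:320,::-1],None,fx=4.2,fy=4.2,interpolation=cv2.INTER_CUBIC))
```

```text
(no output)
```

View pics/c6.png

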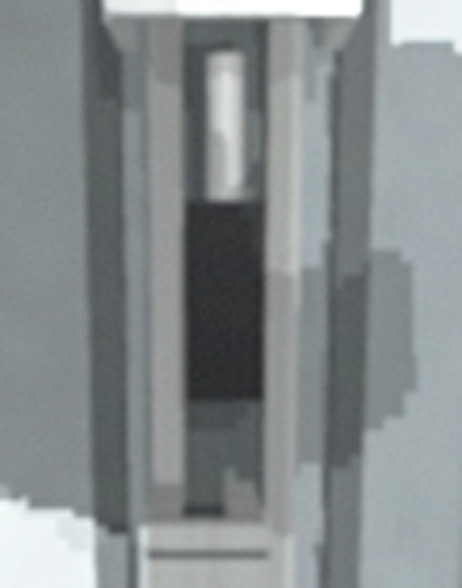

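Run:
```python
from h import *
f=load('w7.npz')
g=f['p'][155:163,235:285].mean(0).astype(int); print([(235+i,*g[i]) for i in range(50)])
k=4.2
def r(cx,cy,z): return ray(f,210+(cx+.5)/k-.5,30+(cy+.5)/k-.5,z)
print('follower',r(224,400,41)); 
for y,a,b,c,d in [(300,148,184,265,296),(450,150,185,263,294)]:
  L=[r(a,y,30),r(b,y,26),r(c,y,26),r(d,y,30)]; print([q.round(1)[:2] for q in L],(L[0]+L[3])/2,(L[1]+L[2])/2)
zc=f['ee'][2]+11.4
print('rear end',r(208,522,zc))
```

```text
[(235, np.int64(135), np.int64(143), np.int64(145)), (236, np.int64(124), np.int64(131), np.int64(134)), (237, np.int64(124), np.int64(130), np.int64(132)), (238, np.int64(124), np.int64(131), np.int64(133)), (239, np.int64(120), np.int64(127), np.int64(129)), (240, np.int64(109), np.int64(115), np.int64(116)), (241, np.int64(109), np.int64(114), np.int64(116)), (242, np.int64(133), np.int64(140), np.int64(142)), (243, np.int64(176), np.int64(185), np.int64(189)), (244, np.int64(188), np.int64(197), np.int64(200)), (245, np.int64(171), np.int64(175), np.int64(176)), (246, np.int64(156), np.int64(160), np.int64(158)), (247, np.int64(156), np.int64(159), np.int64(158)), (248, np.int64(157), np.int64(160), np.int64(159)), (249, np.int64(159), np.int64(162), np.int64(163)), (250, np.int64(159), np.int64(162), np.int64(163)), (251, np.int64(158), np.int64(162), np.int64(161)), (252, np.int64(159), np.int64(163), np.int64(161)), (253, np.int64(158), np.int64(162), np.int64(159)), (254, np.int64(156), np.int64(160), np.int64(158)), (255, np.int64(156), np.int64(160), np.int64(158)), (256, n
[... 1250 characters left out ...]
int64(166), np.int64(173), np.int64(176)), (281, np.int64(161), np.int64(169), np.int64(173)), (282, np.int64(161), np.int64(169), np.int64(173)), (283, np.int64(162), np.int64(170), np.int64(173)), (284, np.int64(156), np.int64(163), np.int64(166))]
follower [545.11524859 136.17184345  41.        ]
[array([533.3, 151.7]), array([539. , 151.4]), array([552.5, 150.9]), array([557.4, 150.8])] [545.31836146 151.22981935  30.        ] [545.74871945 151.12870366  26.        ]
[array([532.4, 127.3]), array([538.2, 126.6]), array([551.6, 126.1]), array([556.6, 126.5])] [544.54033203 126.87856396  30.        ] [544.88437424 126.3487586   26.        ]
rear end [542.94387152 131.94451298 123.92058444]
```

>>> apply_moves --motion "1 2 0.2 0.2 0; 1 4 0.24 0.2 0; 1 5.5 0.24 0.2 0; 1 6.4 0.24 0.2 0; 1 6.4 0.24 0.2 0; 1 6.4 0.24 0.2 0"

```text
t: 6.95
ee_pos: [543.6, 82.6, 49.1]
tcp_rot: [[-0.006, 0.999, -0.037], [-0.003, -0.037, -0.999], [-1.0, -0.006, 0.003]]
wrist_force: [-0.3, 0.3, -1.0]
gripper_width: 10.6
```

```bash
python3 snap.py w8;  python3 - <<'E'
from h import *
f=load('w8.npz')
cv2.imwrite('pics/c7.png',cv2.resize(f['p'][0:180,200:320,::-1],None,fx=4.2,fy=4.2,interpolation=cv2.INTER_CUBIC)[:600])
E
```

```text
6.95 [543.55453497  82.59416676  49.06759162] [ 0.99930201 -0.03690592 -0.00578269] [-0.26817968  0.29895696 -1.0064553 ] [-0.66  0.57  0.57  1.97 -0.45  0.73  0.14]
cam [547.06936978 153.09353277 192.34093578] [[ 0.99931232 -0.03657545 -0.00609299]
 [-0.03344279 -0.96002054  0.27792471]
 [-0.01601461 -0.27752982 -0.96058354]]
```

View pics/w8.png

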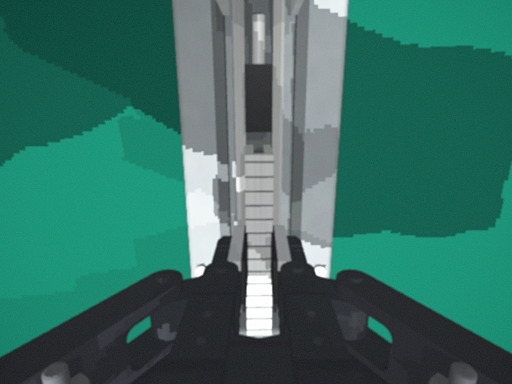

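View pics/c7.png

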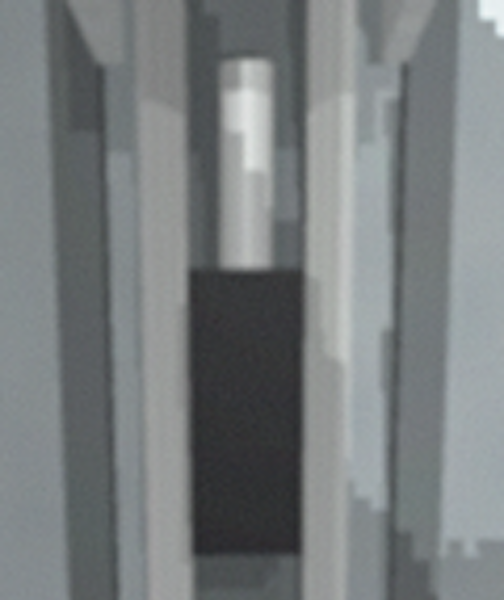

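Run:
```python
from h import *
f=load('w8.npz');k=4.2
def r(cx,cy,z): return ray(f,200+(cx+.5)/k-.5,(cy+.5)/k-.5,z)
print('follower',r(247,553,41),r(191,553,41),r(302,553,41))
for y,a,b,c,d in [(300,142,189,304,352),(580,150,192,301,346)]:
  L=[r(a,y,30),r(b,y,26),r(c,y,26),r(d,y,30)]; print([q.round(1)[:2] for q in L],((L[0]+L[3])/2).round(1),((L[1]+L[2])/2).round(1))
zc=f['ee'][2]+11.4
g=cv2.cvtColor(f['p'],cv2.COLOR_RGB2GRAY).astype(int)
print(g[158:164,238:282].mean(0).astype(int).tolist());print(g[140:165,259].tolist())
for u in (245.5,273): print('rear',ray(f,u,160,zc))
print('rear end',ray(f,259.2,152.5,zc))
```

```text
follower [545.30234781 136.15592986  41.        ] [539.02522884 136.3813769   41.        ] [551.46428683 135.93461959  41.        ]
[array([534.2, 164. ]), array([539.4, 164.1]), array([552.9, 163.6]), array([558.2, 163.1])] [546.2 163.6  30. ] [546.2 163.9  26. ]
[array([533.3, 132.1]), array([538.2, 131.4]), array([551.7, 130.9]), array([557. , 131.3])] [545.2 131.7  30. ] [544.9 131.2  26. ]
[158, 156, 146, 139, 135, 136, 144, 151, 154, 155, 156, 156, 158, 157, 155, 155, 154, 154, 153, 156, 155, 153, 151, 151, 153, 153, 155, 155, 156, 156, 155, 155, 155, 154, 153, 150, 147, 150, 152, 152, 152, 159, 163, 159]
[88, 91, 90, 92, 92, 93, 92, 85, 80, 75, 69, 62, 77, 108, 140, 164, 179, 175, 177, 174, 163, 129, 122, 157, 176]
rear [539.64752989 126.55055154  60.46759162]
rear [551.21295679 126.14158337  60.46759162]
rear end [545.52657352 129.53342988  60.46759162]
```

>>> apply_moves --motion "1 0.3 -0.04 0 0; 1 0.5 -0.05 0 0; 1 0.7 -0.05 0 0; 1 0.75 -0.05 0 0; 1 0.75 -0.05 0 0"

```text
t: 7.5
ee_pos: [543.2, 82.8, 41.8]
tcp_rot: [[-0.005, 0.999, -0.037], [-0.003, -0.037, -0.999], [-1.0, -0.005, 0.003]]
wrist_force: [-0.1, 1.0, -1.4]
gripper_width: 10.8
```

>>> apply_moves --motion "1 0 0 -0.2 0; 1 0 0 -0.4 0; 1 0 0 -0.5 0; 1 0 0 -0.5 0; 1 0 0 -0.5 0"

```text
t: 8.0
ee_pos: [543.4, 87.9, 41.8]
tcp_rot: [[-0.005, 0.999, -0.036], [-0.003, -0.036, -0.999], [-1.0, -0.005, 0.003]]
wrist_force: [-0.1, -0.7, 0.1]
gripper_width: 10.2
```

>>> apply_moves --motion "1 0 0 -0.2 0; 1 0 0 -0.4 0; 1 0 0 -0.5 0; 1 0 0 -0.5 0; 1 0 0 -0.5 0"

```text
t: 8.5
ee_pos: [543.5, 92.6, 41.8]
tcp_rot: [[-0.005, 0.999, -0.037], [-0.003, -0.037, -0.999], [-1.0, -0.005, 0.003]]
wrist_force: [-0.7, -1.5, -1.1]
gripper_width: 10.5
```

>>> apply_moves --motion "1 0 0 -0.3 0; 1 0 0 -0.6 0; 1 0 0 -0.9 0; 1 0 0 -1.2 0; 1 0 0 -1.5 0; 1 0 0 -1.8 0; 1 0 0 -1.8 0; 1 0 0 -1.8 0"

```text
t: 9.3
ee_pos: [544.2, 110.6, 41.8]
tcp_rot: [[-0.005, 0.999, -0.037], [-0.003, -0.037, -0.999], [-1.0, -0.005, 0.003]]
wrist_force: [0.6, -4.1, 0.3]
gripper_width: 10.5
```

>>> apply_moves --motion "1 0 0 -0.2 0; 1 0 0 -0.3 0; 1 0 0 -0.45 0; 1 0 0 -0.55 0; 1 0 0 -0.55 0; 1 0 0 -0.55 0"

```text
t: 9.9
ee_pos: [544.4, 116.1, 41.7]
tcp_rot: [[-0.005, 0.999, -0.037], [-0.003, -0.037, -0.999], [-1.0, -0.005, 0.003]]
wrist_force: [-1.3, -4.7, 1.1]
gripper_width: 10.2
```

```bash
python3 snap.py w9
```

```text
9.9 [544.40881435 116.07209975  41.73397482] [ 0.99931772 -0.03656742 -0.00518859] [-1.27372996 -4.66655105  1.09320203] [-0.71  0.6   0.56  1.95 -0.46  0.73  0.09]
cam [547.82212283 186.57665249 184.99723422] [[ 0.99932835 -0.0362286  -0.0055074 ]
 [-0.03326959 -0.95998069  0.2780831 ]
 [-0.01536156 -0.2777131  -0.96054123]]
```

View pics/w9.png

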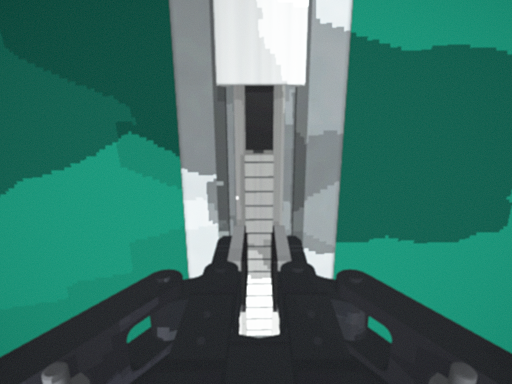

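>>> apply_moves --motion "1 0 0 -0.04 0; 1 0 0 -0.08 0; 1 0 0 -0.08 0; 1 0 0 -0.08 0"

```text
t: 10.35
ee_pos: [544.5, 116.7, 41.8]
tcp_rot: [[-0.005, 0.999, -0.037], [-0.003, -0.037, -0.999], [-1.0, -0.005, 0.003]]
wrist_force: [-0.3, -4.3, 1.1]
gripper_width: 10.4
```

>>> apply_moves --motion "1 0.05 0 0 0; 1 0.1 0 0 0; 1 0.15 0 0 0; 1 0.2 0 0 0; 1 0.2 0 0 0"

```text
t: 10.85
ee_pos: [544.6, 116.6, 39.8]
tcp_rot: [[-0.005, 0.999, -0.037], [-0.003, -0.037, -0.999], [-1.0, -0.005, 0.003]]
wrist_force: [-0.2, -4.7, 1.3]
gripper_width: 10.3
```

>>> apply_moves --motion "1 0.05 0 0 0; 1 0.1 0 0 0; 1 0.15 0 0 0; 1 0.2 0 0 0; 1 0.2 0 0 0"

```text
t: 11.35
ee_pos: [544.7, 116.6, 37.8]
tcp_rot: [[-0.005, 0.999, -0.037], [-0.003, -0.037, -0.999], [-1.0, -0.005, 0.004]]
wrist_force: [0.1, -4.2, 1.3]
gripper_width: 10.6
```

```bash
python3 snap.py w10
```

```text
11.35 [544.71817507 116.57114028  37.75010127] [ 0.99930384 -0.03701883 -0.0046296 ] [ 0.07403508 -4.21529676  1.34546184] [-0.71  0.6   0.56  1.96 -0.47  0.72  0.09]
cam [548.06804136 187.10987665 180.98727248] [[ 0.99931551 -0.03665733 -0.00497587]
 [-0.03382718 -0.95992617  0.27820401]
 [-0.01497469 -0.27784526 -0.96050912]]
```

View pics/w10.png

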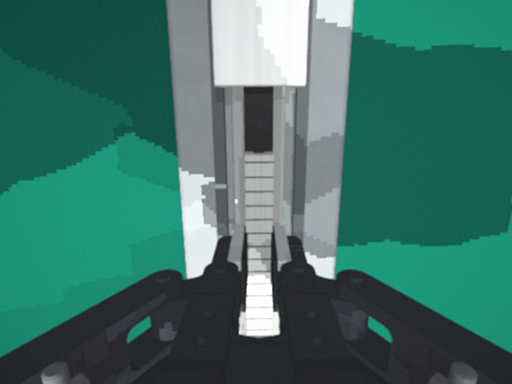

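>>> apply_moves --motion "1 0.1 0 0 0; 1 0.2 0 0 0; 1 0.3 0 0 0; 1 0.4 0 0 0; 1 0.43 0 0 0; 1 0.43 0 0 0"

```text
t: 12.0
ee_pos: [544.7, 116.5, 33.4]
tcp_rot: [[-0.005, 0.999, -0.037], [-0.003, -0.037, -0.999], [-1.0, -0.005, 0.004]]
wrist_force: [-0.7, -5.5, 1.1]
gripper_width: 10.4
```

>>> apply_moves --motion "1 0.03 0 0 0; 1 0.06 0 0 0; 1 0.08 0 0 0; 1 0.08 0 0 0"

```text
t: 12.4
ee_pos: [544.7, 116.6, 32.6]
tcp_rot: [[-0.005, 0.999, -0.037], [-0.003, -0.037, -0.999], [-1.0, -0.005, 0.004]]
wrist_force: [-0.9, -3.7, 1.3]
gripper_width: 10.5
```

```bash
python3 snap.py w11
```

```text
12.4 [544.67818839 116.58446629  32.61795721] [ 0.99930544 -0.03696928 -0.00468124] [-0.86299653 -3.65245242  1.2922835 ] [-0.71  0.61  0.55  1.96 -0.47  0.71  0.1 ]
cam [548.04139006 187.10102759 175.86759902] [[ 0.99931528 -0.03665773 -0.00501823]
 [-0.03381581 -0.9599268   0.2782032 ]
 [-0.01501543 -0.27784302 -0.96050913]]
```

View pics/w11.png

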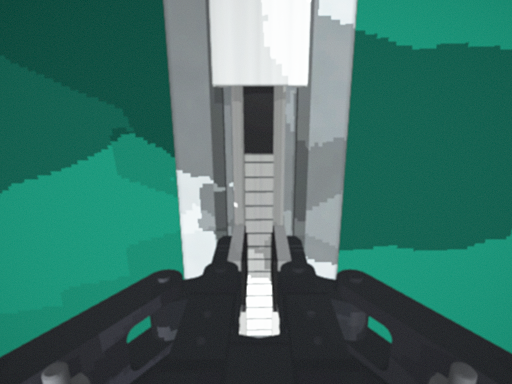

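>>> apply_moves --motion "1 0 0 0.03 0; 1 0 0 0.05 0; 1 0 0 0.05 0; 1 0 0 0.05 0"

```text
t: 12.85
ee_pos: [544.7, 116.1, 32.6]
tcp_rot: [[-0.005, 0.999, -0.037], [-0.003, -0.037, -0.999], [-1.0, -0.005, 0.003]]
wrist_force: [0.2, -4.6, 1.5]
gripper_width: 10.7
```

>>> apply_moves --motion "1 0 0 0.03 0; 1 0 0 0.05 0; 1 0 0 0.05 0; 1 0 0 0.05 0"

```text
t: 13.25
ee_pos: [544.6, 115.6, 32.6]
tcp_rot: [[-0.005, 0.999, -0.037], [-0.003, -0.037, -0.999], [-1.0, -0.005, 0.004]]
wrist_force: [0.0, -4.5, 2.8]
gripper_width: 10.6
```

>>> apply_moves --motion "1 0 0 0.03 0; 1 0 0 0.05 0; 1 0 0 0.05 0; 1 0 0 0.05 0"

```text
t: 13.65
ee_pos: [544.6, 115.0, 32.6]
tcp_rot: [[-0.005, 0.999, -0.037], [-0.003, -0.037, -0.999], [-1.0, -0.005, 0.004]]
wrist_force: [-0.2, -5.0, 1.4]
gripper_width: 10.5
```

>>> apply_moves --motion "1 0 0 0.03 0; 1 0 0 0.05 0; 1 0 0 0.05 0; 1 0 0 0.05 0"

```text
t: 14.05
ee_pos: [544.6, 114.7, 32.6]
tcp_rot: [[-0.005, 0.999, -0.037], [-0.003, -0.037, -0.999], [-1.0, -0.005, 0.003]]
wrist_force: [-0.2, -3.5, 1.1]
gripper_width: 10.6
```

>>> apply_moves --motion "1 0 0 0.04 0; 1 0 0 0.07 0; 1 0 0 0.07 0; 1 0 0 0.07 0"

```text
t: 14.45
ee_pos: [544.6, 114.7, 32.6]
tcp_rot: [[-0.005, 0.999, -0.036], [-0.002, -0.036, -0.999], [-1.0, -0.005, 0.003]]
wrist_force: [0.5, -1.1, 1.3]
gripper_width: 10.3
```

>>> apply_moves --motion "1 0 0 0.04 0; 1 0 0 0.07 0; 1 0 0 0.07 0; 1 0 0 0.07 0"

```text
t: 14.85
ee_pos: [544.6, 114.6, 32.6]
tcp_rot: [[-0.005, 0.999, -0.036], [-0.002, -0.036, -0.999], [-1.0, -0.005, 0.002]]
wrist_force: [-0.1, 1.9, -0.0]
gripper_width: 10.7
```

>>> apply_moves --motion "1 0.03 0 0 0; 1 0.06 0 0 0; 1 0.06 0 0 0"

```text
t: 15.15
ee_pos: [544.6, 114.7, 32.6]
tcp_rot: [[-0.005, 0.999, -0.036], [-0.001, -0.036, -0.999], [-1.0, -0.005, 0.002]]
wrist_force: [-2.9, 1.2, 7.5]
gripper_width: 10.3
```

>>> apply_moves --motion "0.6 0 0 0 0; 0.6 0 0 0 0; 0.3 0 0 0 0; 0.3 0 0 0 0; 0.3 0 0 0 0"

```text
t: 15.65
ee_pos: [544.6, 114.5, 32.4]
tcp_rot: [[-0.005, 0.999, -0.036], [-0.002, -0.036, -0.999], [-1.0, -0.005, 0.002]]
wrist_force: [-0.2, 0.7, -0.2]
gripper_width: 29.9
```

>>> apply_moves --motion "0.3 -1 0 0 0; 0.3 -3 0 0 0; 0 -6 0 0 0; 0 -10 0 0 0; -1 -14 0 0 0; -1 -15 0 0 0; -1 -15 0 0 0"

```text
t: 16.35
ee_pos: [546.3, 115.0, 184.7]
tcp_rot: [[-0.001, 0.999, -0.036], [0.0, -0.036, -0.999], [-1.0, -0.001, -0.0]]
wrist_force: [0.3, -0.5, 0.1]
gripper_width: 83.6
```

```bash
python3 snap.py w12;  python3 - <<'E'
from h import *
f=load('w12.npz')
cv2.imwrite('pics/c8.png',cv2.resize(f['p'][60:320,200:320,::-1],None,fx=2.3,fy=2.3,interpolation=cv2.INTER_CUBIC))
E
```

```text
16.35 [546.32947822 115.04745183 184.67504143] [ 0.99935182 -0.03597669 -0.0012711 ] [ 0.271955   -0.52355335  0.08004821] [-0.82  0.4   0.7   1.85 -0.3   1.   -0.04]
cam [549.13757601 185.06062388 328.2082019 ] [[ 0.99936425 -0.03561772 -0.00157324]
 [-0.0338186  -0.96100677  0.27444907]
 [-0.01128715 -0.27422138 -0.96160035]]
```

View pics/w12.png

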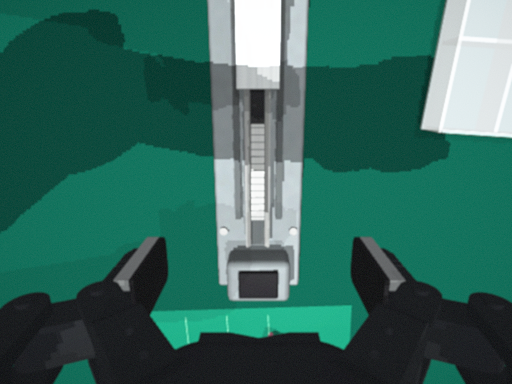

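View pics/c8.png

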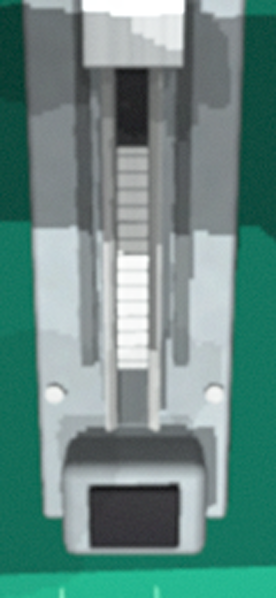

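Run:
```python
from h import *
f=load('w12.npz');k=2.3
def r(cx,cy,z): return ray(f,200+(cx+.5)/k-.5,60+(cy+.5)/k-.5,z)
print('rear',r(132,146,44),'front',r(132,369,44)); print('sides front',r(117,350,44),r(148,350,44),'sides rear',r(117,160,44),r(149,160,44))
print('step/throat front end',r(131,430,24),'rail front',r(133,67,50),'L/R',r(83,67,50),r(183,67,50))
P=pts(f)
for v in (126,150,170,190,205,216): print(v,P[v-2:v+3,253:262].reshape(-1,3).mean(0).round(1))
print('throat',P[228:240,254:261].reshape(-1,3).mean(0).round(1),'rail',P[40:60,240:275].reshape(-1,3).mean(0).round(1))
```

```text
rear [546.26640487 161.32433698  44.        ] front [542.87252422  70.0637031   44.        ]
sides front [536.99709328  78.68842678  44.        ] [549.78538435  78.24021222  44.        ] sides rear [540.31749122 156.24275473  44.        ] [552.58871854 155.80738356  44.        ]
step/throat front end [540.86564531  32.14231101  24.        ] rail front [547.73951182 190.03650364  50.        ] L/R [529.59400115 190.68372233  50.        ] [565.88129705 189.38941783  50.        ]
126 [546.1 159.   45.1]
150 [545.3 137.8  45. ]
170 [544.6 119.5  45. ]
190 [544.  102.3  51.3]
205 [543.4  85.7  44.8]
216 [543.1  77.1  51.3]
throat [541.8  47.4  24.7] rail [548.4 220.2  52.8]
```

>>> apply_moves --motion "0 0 0 -3 0; 1 0 0 -7.5 0; 1 0 -0.1 -12 0; 1 0 -0.2 -16 0; 1 0 -0.2 -18 0; 1 0 -0.2 -18 0; 1 0 -0.2 -18 0"

```text
t: 17.1
ee_pos: [549.4, 293.5, 181.6]
tcp_rot: [[-0.005, 0.999, -0.036], [-0.003, -0.036, -0.999], [-1.0, -0.005, 0.003]]
wrist_force: [0.7, -1.2, 0.0]
gripper_width: 0.1
```

```bash
python3 snap.py w13
python3 - <<'E'
from rig import *
import cv2
p,d=snapshot('scene');cv2.imwrite('pics/s13.png',cv2.resize(p[130:280,240:450,::-1],None,fx=3.5,fy=3.5,interpolation=cv2.INTER_CUBIC))
E
```

```text
17.1 [549.44652648 293.524421   181.58042767] [ 0.99932793 -0.03630153 -0.00508731] [ 7.25011824e-01 -1.24121973e+00  6.06773552e-04] [-1.02  0.52  0.65  1.69 -0.35  1.06 -0.3 ]
cam [552.83406668 363.98365414 324.86261643] [[ 0.99933876 -0.03595211 -0.00543116]
 [-0.03302867 -0.96005327  0.27786117]
 [-0.0152039  -0.27749805 -0.96060589]]
```

View pics/w13.png

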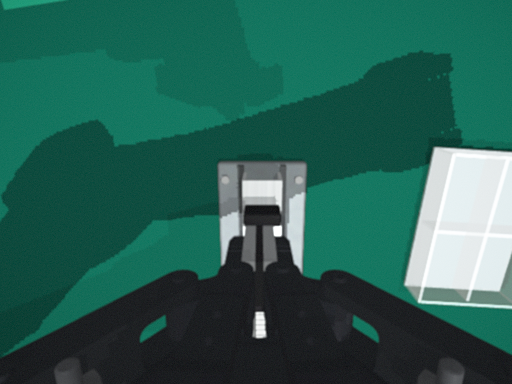

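View pics/s13.png

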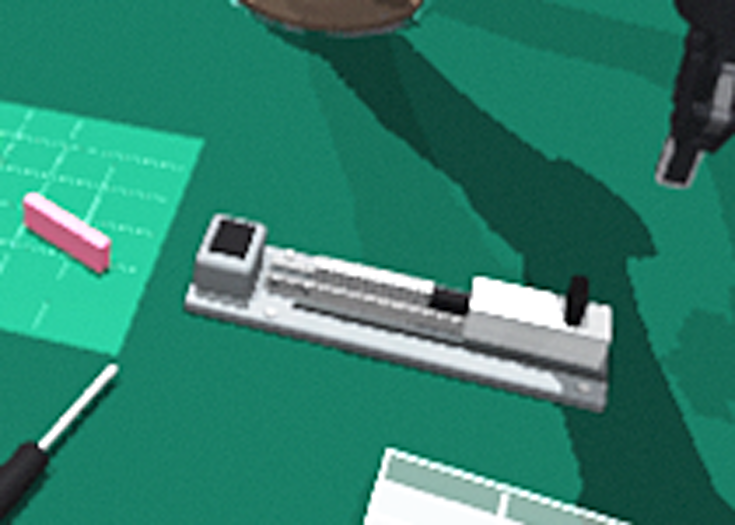

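Run:
```python
from h import *
f=load('w13.npz')
for a in [(263,206,76),(246,206,76),(281,206,76),(263,225,76),(263,180,50)]: print(a,ray(f,*a).round(1))
P=pts(f);print(P[204:226:2,263].round(0).tolist())
```

```text
(263, 206, 76) [551.7 274.7  76. ]
(246, 206, 76) [537.6 275.2  76. ]
(281, 206, 76) [566.5 274.2  76. ]
(263, 225, 76) [551.1 257.7  76. ]
(263, 180, 50) [552.3 290.   50. ]
[[552.0, 269.0, 54.0], [552.0, 269.0, 59.0], [552.0, 268.0, 63.0], [552.0, 269.0, 69.0], [551.0, 268.0, 71.0], [551.0, 268.0, 76.0], [551.0, 266.0, 76.0], [551.0, 265.0, 78.0], [551.0, 262.0, 76.0], [551.0, 261.0, 76.0], [551.0, 259.0, 76.0]]
```

>>> apply_moves --motion "1 0 0.25 -0.4 0; 1 3 0.25 -0.4 0; 1 7 0.25 -0.4 0; 1 10 0.25 -0.4 0; 1 12 0.25 -0.4 0; 1 12.1 0.25 -0.4 0; 1 12.1 0.25 -0.4 0"

```text
t: 17.9
ee_pos: [552.8, 295.3, 61.8]
tcp_rot: [[-0.004, 0.999, -0.04], [-0.002, -0.04, -0.999], [-1.0, -0.004, 0.003]]
wrist_force: [0.4, 0.5, 0.2]
gripper_width: -0.2
```

```bash
python3 snap.py w14
python3 - <<'E'
from rig import *
import cv2
p,d=snapshot('scene');cv2.imwrite('pics/s14.png',cv2.resize(p[130:280,240:450,::-1],None,fx=3.5,fy=3.5,interpolation=cv2.INTER_CUBIC))
E
```

```text
17.9 [552.75036495 295.27238023  61.81589731] [ 0.99919357 -0.03994231 -0.00410238] [0.42059921 0.48079274 0.19327614] [-0.96  0.66  0.56  1.77 -0.45  0.85 -0.22]
cam [556.25781761 365.66758774 205.1407262 ] [[ 0.99920414 -0.03964304 -0.00441776]
 [-0.03686469 -0.96007713  0.2772957 ]
 [-0.01523424 -0.27691215 -0.96077447]]
```

View pics/w14.png

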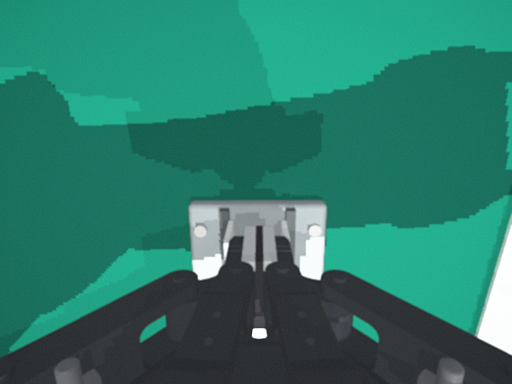

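View pics/s14.png

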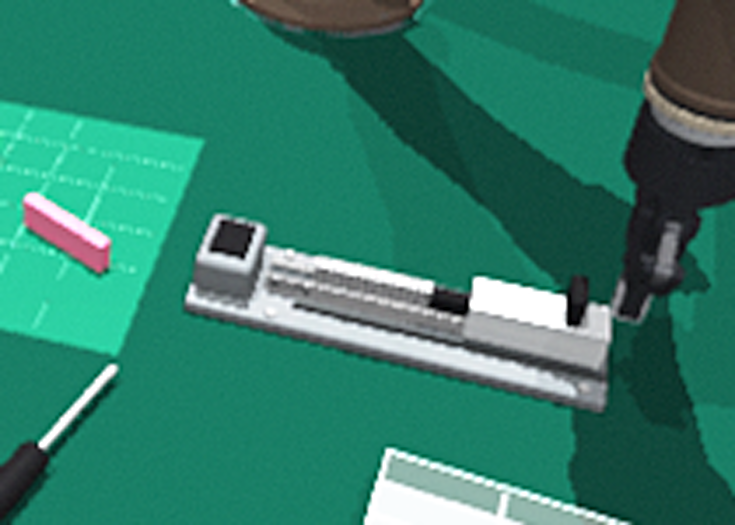

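>>> apply_moves --motion "1 0 0 0.3 0; 1 0 0 0.7 0; 1 0 0 1 0; 1 0 0 1.2 0; 1 0 0 1.4 0; 1 0 0 1.6 0; 1 0 0 1.8 0; 1 0 0 2 0"

```text
t: 18.8
ee_pos: [552.6, 277.3, 63.0]
tcp_rot: [[-0.002, 0.999, -0.039], [0.001, -0.039, -0.999], [-1.0, -0.002, -0.001]]
wrist_force: [-0.0, 5.0, -1.4]
gripper_width: 0.2
```

>>> apply_moves --motion "1 0 0 0.2 0; 1 0 0 0.5 0; 1 0 0 0.8 0; 1 0 0 1.1 0; 1 0 0 1.4 0; 1 0 0 1.7 0; 1 0 0 2 0; 1 0 0 2.2 0"

```text
t: 19.6
ee_pos: [551.7, 254.8, 63.0]
tcp_rot: [[-0.002, 0.999, -0.039], [0.0, -0.039, -0.999], [-1.0, -0.002, -0.0]]
wrist_force: [1.1, 3.8, -2.0]
gripper_width: -0.1
```

>>> apply_moves --motion "1 0 0 0.2 0; 1 0 0 0.5 0; 1 0 0 0.8 0; 1 0 0 1.1 0; 1 0 0 1.4 0; 1 0 0 1.7 0; 1 0 0 2 0; 1 0 0 2.2 0"

```text
t: 20.4
ee_pos: [551.0, 232.4, 63.0]
tcp_rot: [[-0.002, 0.999, -0.039], [0.0, -0.039, -0.999], [-1.0, -0.002, -0.0]]
wrist_force: [2.1, 4.3, -2.4]
gripper_width: 0.2
```

>>> apply_moves --motion "1 0 0 0.3 0; 1 0 0 0.6 0; 1 0 0 1 0; 1 0 0 1.4 0; 1 0 0 1.8 0; 1 0 0 2.2 0; 1 0 0 2.6 0; 1 0 0 2.8 0"

```text
t: 21.2
ee_pos: [549.9, 203.8, 63.0]
tcp_rot: [[-0.002, 0.999, -0.04], [0.0, -0.04, -0.999], [-1.0, -0.002, -0.0]]
wrist_force: [1.8, 3.5, -2.7]
gripper_width: -0.0
```

>>> apply_moves --motion "1 0 0 0.3 0; 1 0 0 0.6 0; 1 0 0 1 0; 1 0 0 1.4 0; 1 0 0 1.8 0; 1 0 0 2.2 0; 1 0 0 2.5 0; 1 0 0 2.7 0"

```text
t: 22.0
ee_pos: [548.9, 176.4, 63.1]
tcp_rot: [[-0.002, 0.999, -0.04], [0.0, -0.04, -0.999], [-1.0, -0.002, -0.0]]
wrist_force: [2.9, 4.1, -2.2]
gripper_width: 0.2
```

>>> apply_moves --motion "1 0 0 0.2 0; 1 0 0 0.4 0; 1 0 0 0.6 0; 1 0 0 0.8 0; 1 0 0 1 0; 1 0 0 1.1 0; 1 0 0 1.2 0; 1 0 0 1.2 0"

```text
t: 22.8
ee_pos: [548.3, 164.1, 63.1]
tcp_rot: [[-0.002, 0.999, -0.04], [-0.0, -0.04, -0.999], [-1.0, -0.002, 0.0]]
wrist_force: [1.6, 3.0, -1.4]
gripper_width: 0.2
```

>>> apply_moves --motion "1 0 0 0.1 0; 1 0 0 0.2 0; 1 0 0 0.3 0; 1 0 0 0.3 0"

```text
t: 23.2
ee_pos: [548.3, 162.5, 63.2]
tcp_rot: [[-0.002, 0.999, -0.039], [0.002, -0.039, -0.999], [-1.0, -0.002, -0.001]]
wrist_force: [3.5, 6.8, -3.1]
gripper_width: 0.4
```

>>> apply_moves --motion "1 0 0 0.05 0; 1 0 0 0.1 0; 1 0 0 0.15 0; 1 0 0 0.15 0"

```text
t: 23.6
ee_pos: [548.3, 162.5, 63.2]
tcp_rot: [[-0.001, 0.999, -0.038], [0.003, -0.038, -0.999], [-1.0, -0.001, -0.003]]
wrist_force: [2.6, 7.8, -3.0]
gripper_width: -0.0
```

>>> apply_moves --motion "1 0 0 0.1 0; 1 0 0 0.2 0; 1 0 0 0.2 0; 1 0 0 0.2 0"

```text
t: 24.0
ee_pos: [548.2, 162.5, 63.2]
tcp_rot: [[-0.001, 0.999, -0.037], [0.005, -0.037, -0.999], [-1.0, -0.001, -0.005]]
wrist_force: [2.8, 8.4, -3.1]
gripper_width: 0.0
```

>>> apply_moves --motion "1 0 0 -0.5 0; 1 0 0 -1.5 0; 1 -2 0 -3 0; 1 -5 0 -5 0; 1 -9 0 -7 0; 1 -13 0 -7 0; 1 -15 0 -7 0; 1 -15 0 -7 0"

```text
t: 24.8
ee_pos: [552.2, 231.9, 216.7]
tcp_rot: [[0.003, 0.999, -0.037], [0.007, -0.037, -0.999], [-1.0, 0.002, -0.007]]
wrist_force: [-0.2, 0.2, -0.4]
gripper_width: 0.1
```

```bash
python3 snap.py w15
python3 - <<'E'
from rig import *
import cv2,numpy as np
for n in('scene','top'):
    p,d=snapshot(n);np.savez(f'{n}15.npz',p=p,d=d,**calibration(n))
    c=p[130:280,240:450] if n=='scene' else p[190:260,80:230]
    cv2.imwrite(f'pics/{n}15.png',cv2.resize(c[:,:,::-1],None,fx=3.5 if n=='scene' else 5,fy=3.5 if n=='scene' else 5,interpolation=cv2.INTER_CUBIC))
E
```

```text
24.8 [552.20989964 231.89017959 216.68385351] [ 0.99931289 -0.03697989  0.00249586] [-0.23983773  0.1854345  -0.35336471] [-0.97  0.43  0.68  1.72 -0.3   1.09 -0.23]
cam [554.51681467 300.95240787 360.67438494] [[ 0.99932551 -0.03665571  0.00221104]
 [-0.03590671 -0.96273813  0.26804104]
 [-0.00769658 -0.26793964 -0.96340496]]
```

View pics/w15.png

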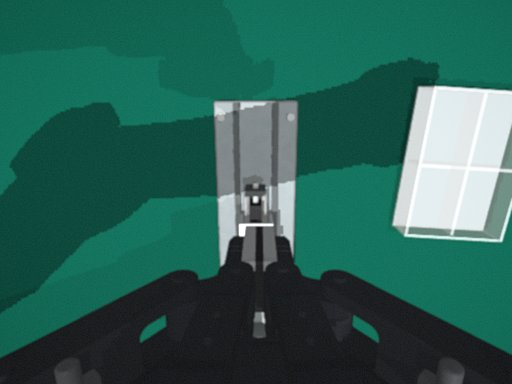

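View pics/scene15.png

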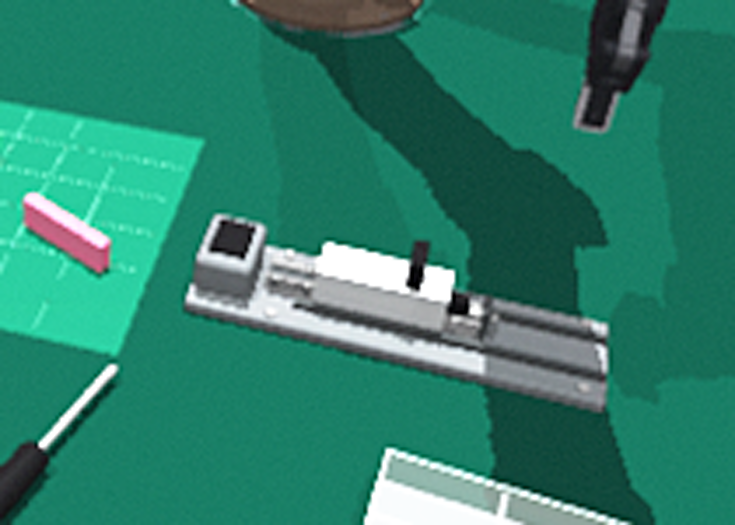

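View pics/top15.png

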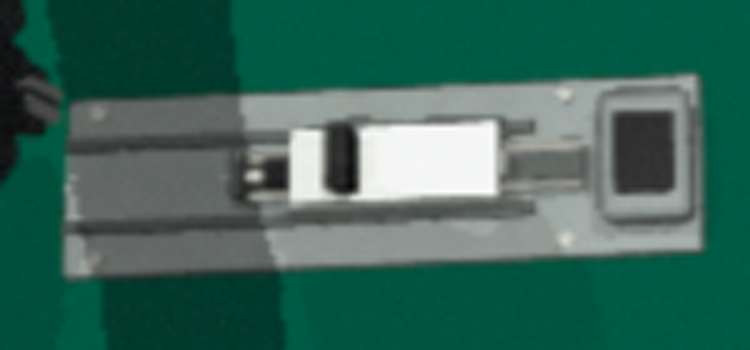

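Run:
```python
from h import *
f=load('top0.npz')
def r(cx,cy,z): return ray(f,80+(cx+.5)/5-.5,190+(cy+.5)/5-.5,z)
def edge(n,lo,hi):
    p=load(n)['p'][220:226].astype(float).mean((0,2)); g=p[lo:hi]; d=np.diff(g); i=d.argmin(); w=-d[max(i-1,0):i+2]; return lo+max(i-1,0)+.5+(w*np.arange(len(w))).sum()/w.sum()
a=edge('top0.npz',124,140);b=edge('top15.npz',172,188);print(a,b)
A=ray(f,a,222.5,50);B=ray(f,b,222.5,50);print(A,B,np.linalg.norm(A-B))
g=load('w15.npz');P=pts(g)
print('rail rear edge',ray(g,256,225,50))
```

```text
131.07286995515696 178.82745726495727
[550.11608878 190.42003989  50.        ] [540.90480674  74.83278349  50.        ] 115.95370437647014
rail rear edge [547.43799874 172.22751175  50.        ]
```

>>> apply_moves --motion "0 0 0 3 0; -1 0 -0.1 7 0; -1 0 -0.2 11 0; -1 0 -0.2 13 0; -1 0 -0.2 13 0; -1 0 -0.2 13 0"

```text
t: 25.55
ee_pos: [542.7, 101.6, 211.0]
tcp_rot: [[-0.005, 0.999, -0.038], [0.004, -0.038, -0.999], [-1.0, -0.005, -0.004]]
wrist_force: [0.2, 0.8, 0.8]
gripper_width: 84.6
```

```bash
python3 snap.py w16;  python3 - <<'E'
from h import *
f=load('w16.npz')
cv2.imwrite('pics/c16.png',cv2.resize(f['p'][60:320,200:320,::-1],None,fx=2.3,fy=2.3,interpolation=cv2.INTER_CUBIC))
E
```

```text
25.55 [542.69544021 101.6049508  210.98413283] [ 0.99927336 -0.03780555 -0.00484712] [0.24529489 0.76687553 0.84740091] [-0.82  0.36  0.71  1.83 -0.27  1.05 -0.04]
cam [546.11944281 171.12302766 354.71753039] [[ 0.99928503 -0.03745418 -0.00515977]
 [-0.03465061 -0.96186368  0.27132563]
 [-0.01512527 -0.27095284 -0.96247378]]
```

View pics/c16.png

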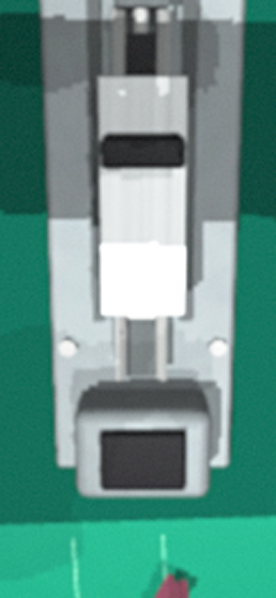

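Run:
```python
from h import *
f=load('w16.npz');k=2.3
def r(cx,cy,z): return ray(f,200+(cx+.5)/k-.5,60+(cy+.5)/k-.5,z).round(1)
print('rail front',r(142,318,50),'rear',r(142,75,50),'chan front',r(141,379,30),'throat end',r(141,378,24))
print('sides rail',r(99,280,50),r(186,280,50),'chan',r(117,350,30),r(170,350,30))
print('tab top front/rear',r(142,163,76),r(142,135,76))
g=cv2.cvtColor(f['p'],cv2.COLOR_RGB2GRAY).astype(int)
print(g[188:230,258:264].mean(1).astype(int).tolist());print(g[85:140,258:264].mean(1).astype(int).tolist())
P=pts(f);print([(v,*P[v,262].round(0)[1:]) for v in range(88,130,2)])
```

```text
rail front [543.4  72.7  50. ] rear [547.  174.4  50. ] chan front [541.7  35.8  30. ] throat end [541.6  33.8  24. ]
sides rail [525.5  90.5  50. ] [562.9  89.2  50. ] chan [530.9  50.8  30. ] [555.9  50.   30. ]
tab top front/rear [545.8 142.4  76. ] [546.2 152.7  76. ]
[255, 255, 255, 255, 255, 255, 255, 255, 255, 254, 227, 154, 136, 138, 140, 140, 140, 139, 139, 139, 136, 132, 130, 129, 130, 129, 129, 129, 129, 129, 129, 129, 129, 127, 134, 148, 134, 103, 95, 96, 89, 78]
[39, 39, 40, 39, 39, 37, 36, 78, 149, 189, 194, 194, 193, 192, 192, 192, 192, 192, 192, 191, 191, 191, 192, 191, 191, 191, 190, 191, 190, 191, 192, 190, 155, 90, 36, 26, 37, 40, 41, 45, 49, 49, 45, 47, 48, 44, 33, 79, 168, 209, 213, 212, 219, 228, 232]
[(88, np.float64(178.0), np.float64(42.0)), (90, np.float64(177.0), np.float64(43.0)), (92, np.float64(175.0), np.float64(42.0)), (94, np.float64(173.0), np.float64(51.0)), (96, np.float64(171.0), np.float64(49.0)), (98, np.float64(169.0), np.float64(51.0)), (100, np.float64(168.0), np.float64(50.0)), (102, np.float64(166.0), np.float64(51.0)), (104, np.float64(164.0), np.float64(48.0)), (106, np.float64(162.0), np.float64(51.0)), (108, np.float64(160.0), np.float64(50.0)), (110, np.float64(159.0), np.float64(50.0)), (112, np.float64(157.0), np.float64(51.0)), (114, np.float64(155.0), np.float64(52.0)), (116, np.float64(153.0), np.float64(50.0)), (118, np.float64(153.0), np.float64(68.0)), (120, np.float64(151.0), np.float64(76.0)), (122, np.float64(150.0), np.float64(78.0)), (124, np.float64(148.0), np.float64(77.0)), (126, np.float64(146.0), np.float64(77.0)), (128, np.float64(145.0), np.float64(76.0))]
```

Run:
```python
from h import *
f=load('w12.npz');P=pts(f)
print([(v,*np.median(P[v,253:261],axis=0).round(1)[1:]) for v in range(116,250,3)])
f=load('w16.npz');P=pts(f)
print([(v,*np.median(P[v,255:268],axis=0).round(1)[1:]) for v in range(180,225,2)])
```

```text
[(116, np.float64(167.4), np.float64(41.9)), (119, np.float64(164.8), np.float64(42.0)), (122, np.float64(162.2), np.float64(41.8)), (125, np.float64(159.9), np.float64(45.3)), (128, np.float64(157.3), np.float64(45.5)), (131, np.float64(154.6), np.float64(44.5)), (134, np.float64(152.0), np.float64(44.7)), (137, np.float64(149.5), np.float64(45.5)), (140, np.float64(146.8), np.float64(45.0)), (143, np.float64(144.1), np.float64(44.8)), (146, np.float64(141.4), np.float64(44.9)), (149, np.float64(138.7), np.float64(44.9)), (152, np.float64(136.0), np.float64(45.0)), (155, np.float64(133.3), np.float64(44.6)), (158, np.float64(130.5), np.float64(44.5)), (161, np.float64(127.8), np.float64(45.0)), (164, np.float64(125.1), np.float64(45.4)), (167, np.float64(122.3), np.float64(45.1)), (170, np.float64(119.5), np.float64(45.2)), (173, np.float64(116.6), np.float64(44.8)), (176, np.float64(113.7), np.float64(44.6)), (179, np.float64(110.9), np.float64(44.6)), (182, np.float64(108.0), np.float64(44.5)), (185, np.float64(105.2), np.float64(44.9)), (188, np.float64(102.4), np.float64(45.0)),
[... 1150 characters left out ...]
at64(50.2)), (194, np.float64(77.1), np.float64(50.6)), (196, np.float64(74.8), np.float64(50.0)), (198, np.float64(64.5), np.float64(24.8)), (200, np.float64(62.3), np.float64(24.7)), (202, np.float64(60.1), np.float64(24.9)), (204, np.float64(57.7), np.float64(24.6)), (206, np.float64(55.4), np.float64(24.7)), (208, np.float64(53.1), np.float64(24.7)), (210, np.float64(50.6), np.float64(24.4)), (212, np.float64(48.3), np.float64(24.6)), (214, np.float64(45.8), np.float64(24.2)), (216, np.float64(43.8), np.float64(24.8)), (218, np.float64(41.3), np.float64(24.6)), (220, np.float64(38.8), np.float64(24.4)), (222, np.float64(36.7), np.float64(25.0)), (224, np.float64(29.0), np.float64(12.5))]
```

>>> apply_moves --motion "0 0 0 -2 0; 1 0 0.1 -5 0; 1 0 0.3 -8 0; 1 0 0.3 -8.4 0; 1 0 0.3 -8.4 0; 1 0 0.3 -8.4 0; 1 0 0.3 -8.4 0"

```text
t: 26.3
ee_pos: [548.8, 185.3, 211.3]
tcp_rot: [[-0.005, 0.999, -0.037], [0.004, -0.037, -0.999], [-1.0, -0.005, -0.003]]
wrist_force: [0.6, -0.1, 0.2]
gripper_width: 0.0
```

>>> apply_moves --motion "1 3 0.05 0 0; 1 7 0.05 0 0; 1 11 0.05 0 0; 1 14 0.05 0 0; 1 14.9 0.05 0 0; 1 14.9 0.05 0 0"

```text
t: 26.9
ee_pos: [548.2, 184.9, 61.7]
tcp_rot: [[-0.006, 0.999, -0.039], [0.002, -0.039, -0.999], [-1.0, -0.006, -0.002]]
wrist_force: [0.5, 0.4, 0.4]
gripper_width: -0.1
```

>>> apply_moves --motion "1 0 0 0.3 0; 1 0 0 0.7 0; 1 0 0 1.1 0; 1 0 0 1.5 0; 1 0 0 1.8 0; 1 0 0 2 0; 1 0 0 2 0"

```text
t: 27.6
ee_pos: [547.5, 164.5, 61.7]
tcp_rot: [[-0.006, 0.999, -0.039], [0.002, -0.039, -0.999], [-1.0, -0.006, -0.002]]
wrist_force: [0.3, 0.5, -0.6]
gripper_width: -0.0
```

>>> apply_moves --motion "1 0 0 0.1 0; 1 0 0 0.2 0; 1 0 0 0.3 0; 1 0 0 0.35 0; 1 0 0 0.4 0"

```text
t: 28.1
ee_pos: [547.4, 162.6, 61.7]
tcp_rot: [[-0.006, 0.999, -0.038], [0.004, -0.038, -0.999], [-1.0, -0.006, -0.004]]
wrist_force: [0.5, 7.7, -1.8]
gripper_width: -0.3
```

>>> apply_moves --motion "1 0 0 0.1 0; 1 0 0 0.2 0; 1 0 0 0.3 0; 1 0 0 0.4 0; 1 0 0 0.4 0"

```text
t: 28.6
ee_pos: [547.4, 162.5, 61.8]
tcp_rot: [[-0.005, 0.999, -0.035], [0.008, -0.035, -0.999], [-1.0, -0.006, -0.008]]
wrist_force: [0.5, 11.6, -2.5]
gripper_width: -0.1
```

>>> apply_moves --motion "1 0 0 0.2 0; 1 0 0 0.4 0; 1 0 0 0.5 0; 1 0 0 0.6 0; 1 0 0 0.6 0"

```text
t: 29.1
ee_pos: [547.3, 162.5, 61.9]
tcp_rot: [[-0.004, 1.0, -0.031], [0.015, -0.03, -0.999], [-1.0, -0.005, -0.014]]
wrist_force: [1.3, 16.7, -4.4]
gripper_width: 0.1
```

>>> apply_moves --motion "1 0 0 -0.6 0; 1 0 0 -1.5 0; 1 -2 0 -3 0; 1 -5 0 -5 0; 1 -9 0 -7 0; 1 -13 0 -8 0; 1 -15 0 -8 0; 1 -15 0 -8 0"

```text
t: 29.9
ee_pos: [552.1, 240.4, 216.2]
tcp_rot: [[0.0, 1.0, -0.031], [0.016, -0.031, -0.999], [-1.0, -0.0, -0.016]]
wrist_force: [0.0, -0.2, 0.3]
gripper_width: -0.0
```

```bash
python3 - <<'E'
from h import *
f=load('w16.npz');k=2.3
def r(cx,cy,z): return ray(f,200+(cx+.5)/k-.5,60+(cy+.5)/k-.5,z).round(1)
print('nose',r(64,466,12),r(222,466,12),'head top rear/front',r(143,430,51),r(143,488,51))
g=load('w15.npz')
for v in (100,101,102): print('base rear',ray(g,256,v,12).round(1))
print('rail rear',ray(g,256,223,50).round(1),ray(g,256,225,50).round(1))
w=load('w13.npz'); print('w13 base rear',ray(w,262,162,12).round(1),'rail rear',ray(w,262,180,50).round(1))
E
python3 snap.py w17
```

```text
nose [499.6 -19.1  12. ] [581.8 -21.9  12. ] head top rear/front [542.   19.5  51. ] [541.  -10.1  51. ]
base rear [552.1 298.3  12. ]
base rear [552.1 297.2  12. ]
base rear [552.  296.2  12. ]
rail rear [547.5 174.5  50. ] [547.4 172.2  50. ]
w13 base rear [551.9 298.4  12. ] rail rear [551.4 290.   50. ]
29.9 [552.14941139 240.35278169 216.24672761] [ 9.99525211e-01 -3.08111715e-02 -1.54471356e-04] [ 0.03223621 -0.20387053  0.25728265] [-0.97  0.44  0.67  1.71 -0.32  1.09 -0.23]
cam [554.34014785 308.10414449 360.8548806 ] [[ 9.99536262e-01 -3.04463547e-02 -5.29576880e-04]
 [-2.92698840e-02 -9.65419328e-01  2.59053652e-01]
 [-8.39850312e-03 -2.58918018e-01 -9.65862788e-01]]
```

View pics/w17.png

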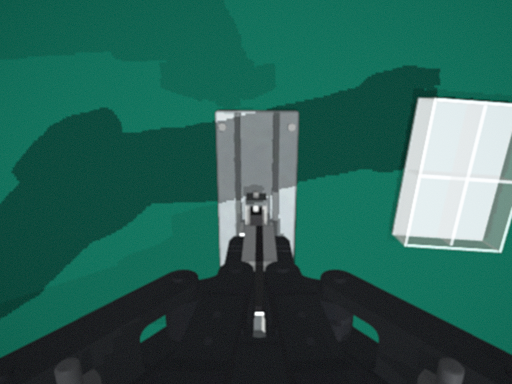

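Run:
```python
from rig import *
print(observe()['wrist_force'],job_done())
```

```text
the job is handed in; nothing more can be done
[-0.31037969 -0.01973526  0.25458035] None
```

I loaded the steel strip, closed the cover rail to a firm stop, and handed the job in at about 30 s. One check on whether the rail is fully home disagreed, described under "Rail" below.

- **Loading:** I gripped the strip at 50 N and held it just above the throat. I pushed it back against the follower (about 4.7 N, no slip seen in the wrist camera), lowered it past the step and eased it forward onto the step. A press of about 7 N confirmed the floor, and then I let go.
- **Strip check, rail still open:** after release, the depth picture showed the crown level at about 45 mm along its whole length (44 expected). The front end was at the step and the rear end against the follower.
- **Rail:** I pushed the tab with closed fingers at about 4 N until it met a firm stop. A second push of up to 16.7 N gave no further movement.
    - **Against the base plate:** the rail's position matches fully home to within about 2 mm.
    - **Against the channel and step:** it appears about 3.5 mm short of home. The channel sits about 4 mm nearer the nose than the base plate suggests. I took that as the slotted-hole offset and the firm stop as home, but did not prove it.
- **Not checked:** the strip could not be seen under the closed rail. I did not measure the bystanders again at the end. I felt no unexpected contact on the way, and the arm was clear of everything when I handed in.

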